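# Level the router riser with a pocket spirit level

### The arm

A 6-joint arm with a two-finger parallel gripper is mounted at the origin on the work surface. World frame = base frame: x ahead of the robot, y to its left, z up, the work surface at z = 0. Lengths are in m, angles in rad, forces in N, time in s.
With the tool pointing down it reaches from about 0.375 to 0.925 m from the base axis. Payload 5.7 kg.
Tool frame: the origin (TCP) lies midway between the tips of the shut fingers; the grasp point (between the pads) lies 19 mm behind it; z points along the fingers, y is the direction in which the jaws open and shut (so a half turn about z gives the same grasp; the last joint's range is limited). The gripper opens to 85 mm and grips with 20 to 120 N. Pads are 22 mm wide; open, the fingers measure 114 mm over their backs; the gripper's body (76 mm by 85 mm) begins 54 mm behind the grasp point. The pads swing forward as they close: fully open they stand 13 mm farther back than shut.
Start: joints at [-1.402, 0.359, 1.51, -0, 1.272, -0.115], TCP at [0.168, -0.576, 0.231] pointing down, gripper open.
Joint ranges: [-2.97, 2.97], [-1.01, 2.36], [0.21, 2.38], [-0.96, 4.11], [0.2, 2.71], [-2.98, 2.98]. Speed limits (rad/s): [2.39, 2.39, 3.14, 3.14, 3.14, 3.14].

### API

Orientations are given as [roll, pitch, yaw] about the fixed x, y, z axes, in that order (R = Rz(yaw) Ry(pitch) Rx(roll)).
In Python, from station import bot gives the robot as it stands.
- The arm moves only by the tool move_arm, never from a script. Its argument "targets" is a list of rows, each a list of 2 entries, a list of its own where there are three numbers: the shift along the tool's x, y, z in mm, then the turn, a rotation vector about the tool's x, y, z in degrees. In form: [[[x, y, z], [ax, ay, az]], ...]. A call has 1 to 12 rows; each row is the pose to reach, as a shift and turn from the pose commanded when the call began, along the tool's axes at that moment; what a row does not reach only later rows make up. A row lasts 1/12 s, in which the tool goes at most 41.7 mm and 7.16 degrees, less where a joint would pass 70% of its speed; a pose out of reach is approached as far as the arm can. A call with a gripper value outside its range is refused whole. "claw" is the finger opening in mm, from 0 to 85.4, set as the call begins (left out, the last holds). The fingers move at their own pace and stop on an object; the grip force is fixed at half the most. Time passes only in rows, so rows that repeat a pose let the fingers close. It gives the time, the measured TCP pose, the force and the opening at its end, in the units of the state.
- bot.sense(): the state, without advancing time (a new reading comes with each control period).
- bot.snapshot(name): name is "scene" or "top"; returns (picture, depth): 480x640x3 uint8, blue, green, red; 480x640 float32, m along the optical axis (not along the pixel's ray), 0 where there is no reading.
- bot.calibration(name): a dict with "intrinsics" (3x3 intrinsics, pixels), "distortion" ([k1, k2, p1, p2, k3] as OpenCV has them; the pictures are not rectified), "xyz" and "orientation" of the camera in the world. Camera axes: x right, y up, looking along -z (the intrinsics and any distortion apply to the point x, -y, -z); pixel columns grow to the right and rows downward; lengths in m; the calibration is good to about 2 mm. A picture is of the moment at which its call begins. calibration takes no time and is no camera call.
- bot.sign_off(): hands the job in, once; it reports no verdict.
The state is a dict: "time": time; "joint_positions": joint angles; "dq": joint speeds; "tau": joint torques, N m; "eef_pos": TCP position; "orientation": TCP orientation; "contact_force": force on the tool from outside, world axes, zero at the start; "torque": the same for the moment, N m; "finger_gap": opening from 0.0 (shut) to 1.0 (fully open).
Only numpy, scipy, OpenCV 4.12 (cv2) and the standard library are available. Lean on these libraries where they do the work, as an engineer would, in place of code of your own. Each camera call takes 0.05 s, during which the arm holds its last target.

### The job

The wooden riser for the router slopes down towards its red foot knob. Lay the yellow spirit level lengthwise on the riser's grey pad and let go of it, turn the red knob until the bubble sits midway between the two black lines, then press the level down flat on its pad with about 10 N. Finish while still pressing it, with the bubble still centred and the router, trays, bottle and llama left where they are.

Things in the scene. Friction and masses are not known exactly. Their poses are not given: they have to be found in the camera images.
- level_center (a point): Centre (half-way up) of the loose yellow spirit level, a bar 120 mm long (its x), 26 mm wide (y), 34 mm high (z, up), about 0.12 kg, flat top and bottom, at first flat on the shelf. In the middle of its top is a green vial with two black lines, 9.5 mm either side of the middle, and a pale oval bubble 14 mm long. Its two ends are alike.
- bubble (a joint): Where the bubble is along its curved vial (rad, noisy: average it): 0 is midway between the black lines; 0.01 is 2.5 mm off the middle, positive towards the level's +x end. It runs to the higher end and so equals the slope of the level along its length (rad, positive with the +x end high), up to 0.08 either way. It needs about half a second to settle.
- pad (a point): Centre of the grey pad (136 x 44 mm, flush) on top of the wooden riser plate, about 46 mm above the shelf; x along pad and plate towards the red knob, z out of the plate. The plate (280 x 160 x 12 mm) reaches 110 mm from here to its hinged end (-x), 170 mm to the knob end, which starts too low. It tips only about a crosswise hinge 90 mm from here on the -x side.
- knob (a point): Grip point on the axis of the red wing knob of the levelling foot, 26 mm above the plate's top and 140 mm along +x from the pad centre. The wing is 40 mm long (x of this point), 14 mm thick (y) and stands from 6 to 38 mm above the plate on a round steel collar 42 mm across and 6 mm high.
- foot (a joint): Angle of the red knob (rad), from -3.2 to 2.2; grows clockwise seen from above, which raises the knob end of the plate: per radian 0.02 rad of slope, 4.6 mm at the knob, 5 mm of bubble travel. It stays where it is left (friction 0.1 N m). The angle at which the plate is level differs from start to start (-0.6 to 0.6): the bubble must tell. It starts about 0.8 to 3 rad short of level.
- level: The same spirit level, origin at the centre of its underside.
- plate: The riser plate, origin on its hinge axis, at the plate's underside; x towards the knob.
- router: Black router, 130 x 200 x 36 mm with two upright antennas 115 mm high; origin at the centre of its underside. Leave alone.
- trays: Stack of three blue plastic trays, 140 x 200 mm, 79 mm high; origin at the centre of its underside. Leave alone.
- bottle: Stainless steel bottle with a black twist cap, 64 mm across, 178 mm high; origin at the centre of its underside. Leave alone.
- llama: White ceramic llama figurine, about 110 x 48 mm, 145 mm high; origin at its underside between the legs. Leave alone.
Not all that is in view belongs to the job. What is meant by the level is not pink or turquoise, and is the smaller of those in its own colour.

How it is judged:
On the way, in this order (a step that is already met when the one before it is completed fails the run):
1. the level lies lengthwise on the pad, let go (x of level_center in the frame of pad between -0.02 and 0.02 m and y of level_center in the frame of pad between -0.015 and 0.015 m and z of level_center in the frame of pad below 0.021 m and angle between the x axis of level_center and the x axis of pad, either way round below 0.2 rad and angle between the z axis of level_center and the z axis of pad, either way round below 0.05 rad and contact force between the fingers and level below 0.1 N and contact force between level and plate above 0.4 N), for 0.2 s.
2. the bubble is centred by turning the foot, with the level lying free on the pad (x of level_center in the frame of pad between -0.02 and 0.02 m and y of level_center in the frame of pad between -0.015 and 0.015 m and z of level_center in the frame of pad below 0.021 m and angle between the x axis of level_center and the x axis of pad, either way round below 0.2 rad and angle between the z axis of level_center and the z axis of pad, either way round below 0.05 rad and value of joint bubble between -0.01 and 0.01 rad and angle between pad's own z axis and vertical below 0.0125 rad and contact force between the fingers and level below 0.1 N), for 0.3 s.
At the end, for the whole second after the job is handed in: The level lies flat and lengthwise on the pad (centre within 20 mm along and 15 mm across, turned less than 0.2 rad), the bubble is within 2.5 mm of the middle and the plate within 0.0125 rad of level, and the fingers still press the level on the plate with more than 5 N (x of level_center in the frame of pad between -0.02 and 0.02 m and y of level_center in the frame of pad between -0.015 and 0.015 m and z of level_center in the frame of pad below 0.021 m and angle between the x axis of level_center and the x axis of pad, either way round below 0.2 rad and angle between the z axis of level_center and the z axis of pad, either way round below 0.05 rad and value of joint bubble between -0.01 and 0.01 rad and angle between pad's own z axis and vertical below 0.0125 rad and contact force between level and plate above 5 N and contact force between the fingers and level above 3 N); the arm keeps its last pose, push and grip.
It fails at once if the black router is moved more than 30 mm (distance of router from where it was at the start of the episode above 0.03 m).
It fails at once if the blue tray stack is moved more than 30 mm (distance of trays from where it was at the start of the episode above 0.03 m).
It fails at once if the steel bottle is moved more than 30 mm (distance of bottle from where it was at the start of the episode above 0.03 m).
It fails at once if the llama figurine is moved more than 30 mm (distance of llama from where it was at the start of the episode above 0.03 m).
It fails at once if the level is rammed down with more than 45 N (contact force between level and plate above 45 N).
It also fails if it takes over 72 s, if anything falls off the work surface, if the arm or the gripper's body presses on something with over 40 N, if the wrist force passes 120 N, or if a joint passes its speed limit or range.

## Working session

There is one attempt and no reset: what is moved stays moved. The work goes in short steps, Python scripts to look and compute and a tool call to move; the robot and the scene stay as the last step left them, time stands still between calls to the robot, and variables do not carry over. Pictures are saved under pics/ and viewed, and the job is handed in when it is done.

Besides the shell and the picture viewer there is one more tool, called after ">>>" as name(argument=value, ...), one argument or row to a line, values as JSON. move_arm: Moves the arm, as the interface text tells. Its arguments: {"type":"object","properties":{"targets":{"type":"array"},"claw":{"type":"number"}},"required":["targets"]}

```bash
ls; mkdir -p pics; python3 - <<'E'
from station import bot
import cv2,numpy as np,pickle
s=bot.sense();print(s)
for n in("scene","top"):
    p,d=bot.snapshot(n);cv2.imwrite(f"pics/{n}0.png",p);np.save(f"pics/{n}0.npy",d);print(n,bot.calibration(n))
E
```

```text
pics
{'time': 0.0, 'joint_positions': array([-1.40205411e+00,  3.59536486e-01,  1.51145530e+00, -2.82611610e-05,
        1.27250387e+00, -1.15082050e-01]), 'dq': array([-8.08970644e-05,  1.37840250e-03,  7.48197397e-04,  2.69797655e-03,
        5.93935142e-04,  4.35701484e-04]), 'tau': array([ 5.51181074e-04, -5.27619052e+01, -2.78617001e+01,  5.06473771e-05,
        1.33512961e-02, -1.30475172e-05]), 'eef_pos': array([ 0.16789288, -0.57530578,  0.23042615]), 'orientation': array([-3.13969913e+00, -1.91700474e-04,  2.83832417e-01]), 'contact_force': array([-0.28377965,  0.06251578,  0.62524971]), 'torque': array([-0.02611814,  0.04762148, -0.00052862]), 'finger_gap': 0.9988929418810678}
scene {'intrinsics': array([[547.67548951,   0.        , 307.71695767],
       [  0.        , 547.67548951, 238.97442755],
       [  0.        ,   0.        ,   1.        ]]), 'distortion': array([-0.1225681,  0.       ,  0.       ,  0.       ,  0.       ]), 'xyz': array([ 1.04417079, -0.94241688,  0.70915721]), 'orientation': array([0.94629137, 0.01595116, 0.5015879 ])}
top {'intrinsics': array([[579.35658404,   0.        , 320.09882277],
       [  0.        , 579.35658404, 255.6982797 ],
       [  0.        ,   0.        ,   1.        ]]), 'distortion': array([-0.09248465,  0.        ,  0.        ,  0.        ,  0.        ]), 'xyz': array([ 0.30558044, -0.02663826,  1.70375425]), 'orientation': array([ 0.1110202 , -0.01223943, -1.55432523])}
```

View pics/scene0.png

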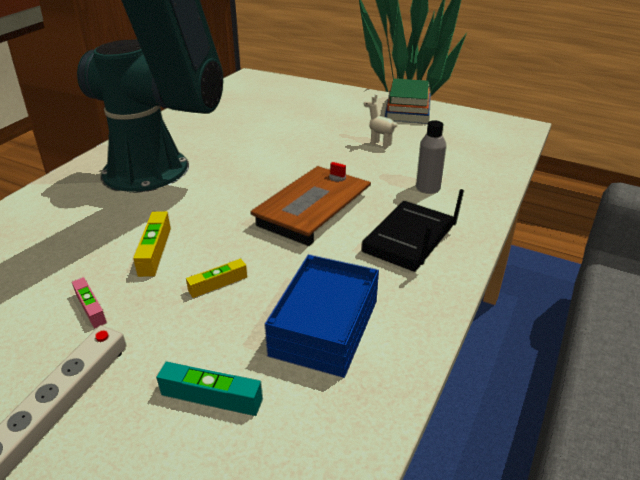

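View pics/top0.png

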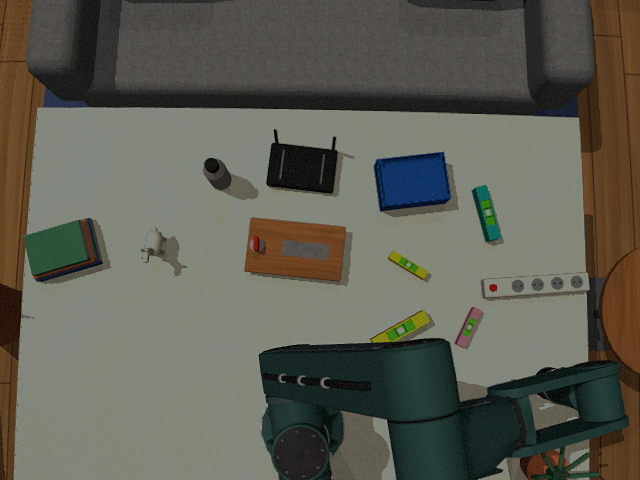

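Candidates in the top picture: small yellow (409,265), large yellow (402,328), pink (469,327) and turquoise (487,213). I choose the small yellow one, which is at (217,277) in the scene picture. Next I check its size in a crop and measure it.

```bash
cat > h.py <<'E'
from station import bot
import cv2,numpy as np
from scipy.spatial.transform import Rotation as Ro
def cam(n):
    c=bot.calibration(n);return c,Ro.from_euler('xyz',c['orientation']).as_matrix()
def cloud(n,d):
    c,R=cam(n);h,w=d.shape
    u,v=np.meshgrid(np.arange(w),np.arange(h))
    p=cv2.undistortPoints(np.stack([u,v],-1).reshape(-1,1,2).astype(float),c['intrinsics'],c['distortion'],None,None).reshape(h,w,2)
    P=np.stack([p[...,0]*d,-p[...,1]*d,-d],-1)
    return P@R.T+c['xyz']
def pix(n,P):
    c,R=cam(n);q=(np.atleast_2d(P)-c['xyz'])@R;q=q*[1,-1,-1]
    return cv2.projectPoints(q,np.zeros(3),np.zeros(3),c['intrinsics'],c['distortion'])[0].reshape(-1,2)
def rect(P):
    r=cv2.minAreaRect((P[:,:2]*1000).astype(np.float32));return r
E
python3 - <<'E'
from h import *
for n in("top","scene"):
    p=cv2.imread(f"pics/{n}0.png");d=np.load(f"pics/{n}0.npy");W=cloud(n,d)
    hsv=cv2.cvtColor(p,cv2.COLOR_BGR2HSV);H,S,V=cv2.split(hsv)
    def rep(name,m):
        k,l,st,ce=cv2.connectedComponentsWithStats(m.astype(np.uint8))
        for i in range(1,k):
            if st[i,4]<25: continue
            P=W[(l==i)&(d>0)]
            zt=np.percentile(P[:,2],[5,50,95])
            T=P[P[:,2]>zt[2]-.012]
            print(n,name,ce[i].round(),st[i,4],'z',zt.round(3),'rect',[np.round(x,1) for x in rect(T)],'med',np.median(T,0).round(4))
    rep('yel',(H>22)&(H<75)&(S>150)&(V>80)&(W[...,2]>0.012)&(W[...,2]<.08))
    box=(slice(210,290),slice(235,360)) if n=='top' else (slice(155,245),slice(245,380))
    M=np.zeros(d.shape,bool);M[box]=1
    rep('red',M&((H<4)|(H>175))&(S>150)&(V>90))
    rep('pad',M&(S<90)&(W[...,2]>.025)&(V>60)&(V<170))
    rep('wood',M&(H>4)&(H<16)&(S>110)&(W[...,2]>.022))
t=cv2.imread("pics/top0.png");s=cv2.imread("pics/scene0.png")
a=cv2.resize(t[205:350,235:445],None,fx=3.6,fy=3.6);cv2.imwrite("pics/c1.png",a)
cv2.imwrite("pics/c2.png",cv2.resize(s[150:305,120:390],None,fx=2.9,fy=2.9))
E
```

```text
top yel [488. 212.] 181 z [0.037 0.043 0.049] rect [array([ 629., -535.]), array([75.7, 28.1]), np.float64(15.5)] med [ 0.6292 -0.5356  0.0435]
top yel [408. 265.] 334 z [0.026 0.033 0.039] rect [array([ 471. , -300.3]), array([118. ,  26.7]), np.float64(60.8)] med [ 0.4698 -0.3008  0.0333]
top yel [402. 328.] 667 z [0.041 0.048 0.055] rect [array([ 282.2, -275.9]), array([ 38.2, 173.1]), np.float64(29.4)] med [ 0.2898 -0.2864  0.0485]
top yel [472. 321.] 40 z [0.026 0.032 0.037] rect [array([ 306.1, -485.5]), array([17., 22.]), np.float64(61.7)] med [ 0.3096 -0.4872  0.0324]
top yel [467. 332.] 45 z [0.024 0.031 0.037] rect [array([ 279.7, -472. ]), array([17.2, 23.9]), np.float64(62.4)] med [ 0.2778 -0.4721  0.0314]
top red [255. 243.] 51 z [0.068 0.075 0.082] rect [array([520.5, 141.7]), array([34.6, 12.3]), np.float64(2.0)] med [0.5201 0.1401 0.0757]
top pad [251. 244.] 27 z [0.036 0.043 0.049] rect [array([519.7, 154.7]), array([31.4,  8.9]), np.float64(0.9)] med [0.5211 0.1538 0.0433]
top pad [261. 244.] 51 z [0.038 0.044 0.052] rect [array([521.2, 125.4]), array([13.9, 35. ]),
[... 970 characters left out ...]
 [0.064 0.071 0.073] rect [array([525.3, 137.3]), array([13.2, 39.1]), np.float64(89.5)] med [0.5269 0.1359 0.0706]
scene pad [336. 178.] 60 z [0.036 0.039 0.042] rect [array([527.1, 127.4]), array([39.3, 26.1]), np.float64(19.0)] med [0.5254 0.1264 0.0395]
scene pad [305. 201.] 522 z [0.036 0.041 0.045] rect [array([510.5,  -0.9]), array([138.6,  45.5]), np.float64(85.3)] med [ 0.5108 -0.0051  0.0408]
scene pad [370. 232.] 29 z [0.031 0.033 0.036] rect [array([691.3, -40.6]), array([76.8,  5.4]), np.float64(82.5)] med [ 0.691  -0.0405  0.0332]
scene wood [310. 201.] 3633 z [0.032 0.039 0.045] rect [array([514.2,  24.7]), array([280.5, 162. ]), np.float64(84.9)] med [ 0.5284 -0.0099  0.0395]
```

View pics/c1.png

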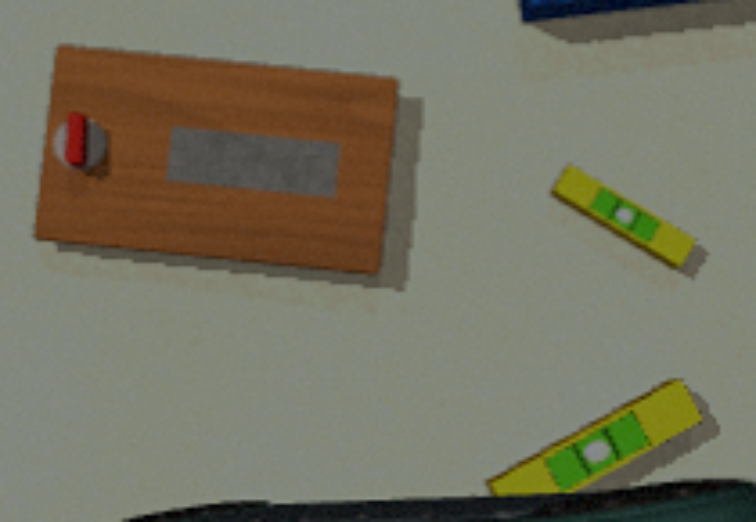

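View pics/c2.png

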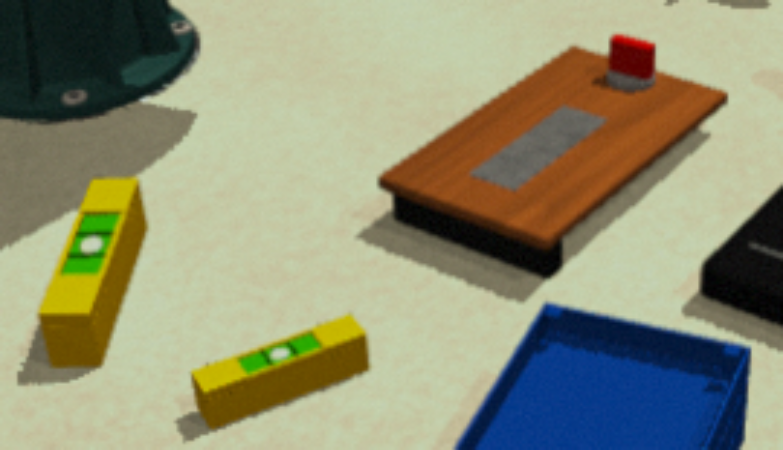

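```bash
cat >> h.py <<'E'
def mv(xyz,yaw):
    """tool-frame shift(mm), rotvec(deg) from present to target pointing down with yaw deg"""
    s=bot.sense();R=Ro.from_euler('xyz',s['orientation']);T=Ro.from_euler('xyz',[np.pi,0,np.radians(yaw)])
    print('shift',np.round(R.inv().apply(np.array(xyz)-s['eef_pos'])*1000,1),'turn',np.round((R.inv()*T).as_rotvec(degrees=True),1))
def st():
    s=bot.sense();print('t',round(s['time'],2),'p',s['eef_pos'].round(4),'rpy',np.degrees(s['orientation']).round(2),'F',s['contact_force'].round(2),'T',s['torque'].round(3),'gap',round(s['finger_gap']*85.4,1),'j6',s['joint_positions'][5].round(2))
def slope(n,p,d,ax=np.radians(85)):
    W=cloud(n,d);H,S,V=cv2.split(cv2.cvtColor(p,cv2.COLOR_BGR2HSV))
    a=np.array([np.cos(ax),np.sin(ax)]);b=np.array([-a[1],a[0]])
    q=W[...,:2]-[.512,.030];u=q@a;v=q@b
    m=(abs(u)<.132)&(abs(v)<.072)&(H>4)&(H<17)&(S>110)&(d>0)&(W[...,2]<.075)&(W[...,2]>.015)
    t=(abs(u)<.35)&(abs(v)<.3)&~((abs(u)<.19)&(abs(v)<.14))&(abs(W[...,2])<.015)&(d>0)
    r=[]
    for k in(m,t):
        A=np.c_[u[k],v[k],np.ones(k.sum())];c,res,_,_=np.linalg.lstsq(A,W[k][:,2],rcond=None);r.append(c)
        sd=np.std(W[k][:,2]-A@c)
    return r[0],r[1],m.sum(),sd
E
python3 - <<'E'
from h import *
for n in("top","scene"):
    p=cv2.imread(f"pics/{n}0.png");d=np.load(f"pics/{n}0.npy");print(n,slope(n,p,d))
    W=cloud(n,d);H,S,V=cv2.split(cv2.cvtColor(p,cv2.COLOR_BGR2HSV))
    m=(H>22)&(H<75)&(S>150)&(W[...,2]>.022)&(np.hypot(W[...,0]-.472,W[...,1]+.3015)<.075)
    Q=W[m];q=Q[:,:2]-Q[:,:2].mean(0);e=np.linalg.svd(q,full_matrices=0)[2][0];print(Q.mean(0).round(4),np.degrees(np.arctan2(e[1],e[0])))
mv([.472,-.3015,.10],60)
E
```

```text
top (array([-0.03870452,  0.00148776,  0.04161946]), array([0.00035338, 0.00040941, 0.00038862]), np.int64(3598), np.float64(0.004115922833378849))
[ 0.47   -0.3002  0.0328] -120.11218175720856
scene (array([-0.03771842, -0.0076387 ,  0.03837156]), array([-0.0033254 , -0.00429549, -0.00208183]), np.int64(2709), np.float64(0.0024279286216818434))
[ 0.4743 -0.304   0.0312] -120.46201603044226
shift [ 368.6 -177.5  130.9] turn [ -0.1  -0.  -43.7]
```

>>> move_arm(
  targets=[
    [[369, -178, 60], [0, 0, -44]],
    [[369, -178, 60], [0, 0, -44]],
    [[369, -178, 60], [0, 0, -44]],
    [[369, -178, 60], [0, 0, -44]],
    [[369, -178, 60], [0, 0, -44]],
    [[369, -178, 60], [0, 0, -44]],
    [[369, -178, 60], [0, 0, -44]],
    [[369, -178, 60], [0, 0, -44]],
    [[369, -178, 60], [0, 0, -44]],
    [[369, -178, 60], [0, 0, -44]],
    [[369, -178, 60], [0, 0, -44]],
    [[369, -178, 100], [0, 0, -44]],
  ],
  claw=60,
)

```text
time: 1.1
eef_pos: [0.4784, -0.3034, 0.1365]
orientation: [3.129, 0.002, 1.056]
contact_force: [0.5, -0.8, 0.7]
finger_gap: 0.704
```

```bash
python3 - <<'E'
from h import *
st();mv([.472,-.302,.006],60)
E
```

```text
t 1.1 p [ 0.4784 -0.3034  0.1365] rpy [1.7928e+02 1.1000e-01 6.0520e+01] F [ 0.53 -0.84  0.73] T [-0.046 -0.072 -0.01 ] gap 60.1 j6 -0.17
shift [ -1.7  -7.9 130.4] turn [0.7 0.1 0.5]
```

>>> move_arm(
  targets=[
    [[0, 0, 25], [0, 0, 0]],
    [[0, 0, 50], [0, 0, 0]],
    [[0, 0, 70], [0, 0, 0]],
    [[0, 0, 70], [0, 0, 0]],
    [[0, 0, 70], [0, 0, 0]],
  ],
)

```text
time: 1.52
eef_pos: [0.4713, -0.3013, 0.0604]
orientation: [-3.138, -0.001, 1.052]
contact_force: [0.4, -0.0, 1.0]
finger_gap: 0.703
```

```bash
python3 - <<'E'
from h import *
p,d=bot.snapshot("scene");cv2.imwrite("pics/s1.png",cv2.resize(p[180:330,130:330],None,fx=4,fy=4))
st();mv([.472,-.302,.006],60)
E
```

```text
t 1.57 p [ 0.4723 -0.302   0.0616] rpy [-1.7997e+02 -1.0000e-02  6.0250e+01] F [ 0.45 -0.06  0.88] T [-0.005 -0.006 -0.001] gap 60.1 j6 -0.17
shift [-0.1 -0.2 55.6] turn [-0.  -0.   0.2]
```

View pics/s1.png

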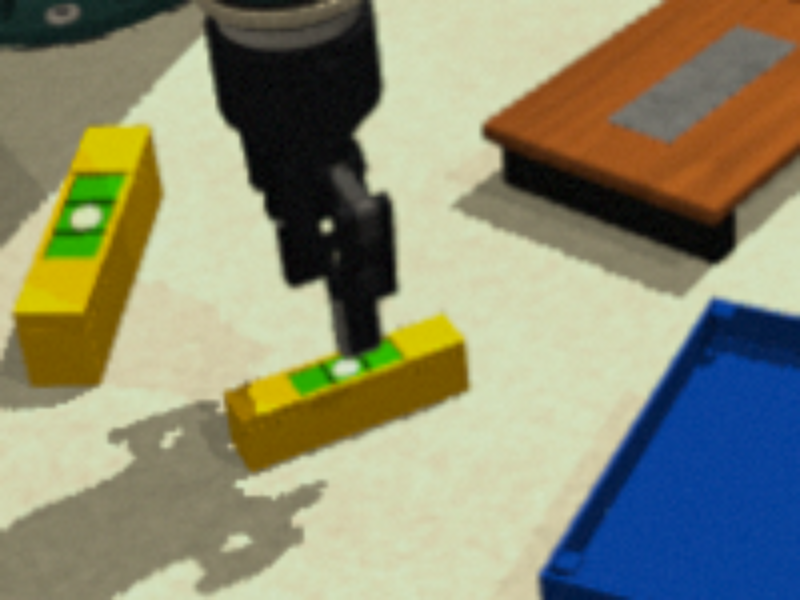

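The gripper is over the small level (crop 345,370), with the jaws across it. I go down and close.

>>> move_arm(
  targets=[
    [[0, 0, 20], [0, 0, 0]],
    [[0, 0, 40], [0, 0, 0]],
    [[0, 0, 53], [0, 0, 0]],
    [[0, 0, 55], [0, 0, 0]],
    [[0, 0, 55], [0, 0, 0]],
    [[0, 0, 55], [0, 0, 0]],
  ],
)

```text
time: 2.07
eef_pos: [0.4733, -0.3026, 0.0078]
orientation: [3.139, 0.0, 1.052]
contact_force: [-0.3, 0.1, 0.1]
finger_gap: 0.702
```

>>> move_arm(
  targets=[
    [[0, 0, 0], [0, 0, 0]],
    [[0, 0, 0], [0, 0, 0]],
    [[0, 0, 0], [0, 0, 0]],
    [[0, 0, 0], [0, 0, 0]],
    [[0, 0, 0], [0, 0, 0]],
    [[0, 0, 0], [0, 0, 0]],
    [[0, 0, 0], [0, 0, 0]],
    [[0, 0, 0], [0, 0, 0]],
    [[0, 0, 0], [0, 0, 0]],
  ],
  claw=0,
)

```text
time: 2.82
eef_pos: [0.473, -0.3023, 0.0074]
orientation: [3.14, 0.0, 1.052]
contact_force: [-0.3, 0.9, 7.6]
finger_gap: 0.295
```

```bash
python3 - <<'E'
from h import *
st()
E
```

```text
t 2.82 p [ 0.473  -0.3023  0.0074] rpy [1.799e+02 1.000e-02 6.026e+01] F [-0.3   0.86  7.59] T [ 0.108  0.171 -0.032] gap 25.2 j6 -0.17
```

>>> move_arm(
  targets=[
    [[0, 0, -20], [0, 0, 0]],
    [[0, 0, -50], [0, 0, 0]],
    [[0, 0, -80], [0, 0, 0]],
    [[0, 0, -110], [0, 0, 0]],
    [[0, 0, -110], [0, 0, 0]],
    [[0, 0, -110], [0, 0, 0]],
  ],
)

```text
time: 3.32
eef_pos: [0.4737, -0.3027, 0.1184]
orientation: [3.137, 0.001, 1.052]
contact_force: [0.1, 0.5, -1.5]
finger_gap: 0.292
```

```bash
python3 - <<'E'
from h import *
p,d=bot.snapshot("scene");cv2.imwrite("pics/s2.png",p)
W=cloud("scene",d);H,S,V=cv2.split(cv2.cvtColor(p,cv2.COLOR_BGR2HSV))
m=(H>18)&(H<36)&(S>120)&(W[...,2]>.06);Q=W[m];print(m.sum(),Q.mean(0),Q.min(0),Q.max(0))
st();mv([.509,0,.12],85)
E
```

```text
1192 [ 0.46988539 -0.17129143  0.13959544] [-0.47762542 -0.94241688  0.06274005] [1.04417079 2.02821697 0.70915721]
t 3.37 p [ 0.4725 -0.3018  0.1167] rpy [1.7994e+02 1.0000e-02 6.0260e+01] F [-0.34 -0.2  -1.8 ] T [0.059 0.006 0.002] gap 25.2 j6 -0.17
shift [ 280.2 -118.    -3.4] turn [  0.1   0.  -24.7]
```

View pics/s2.png

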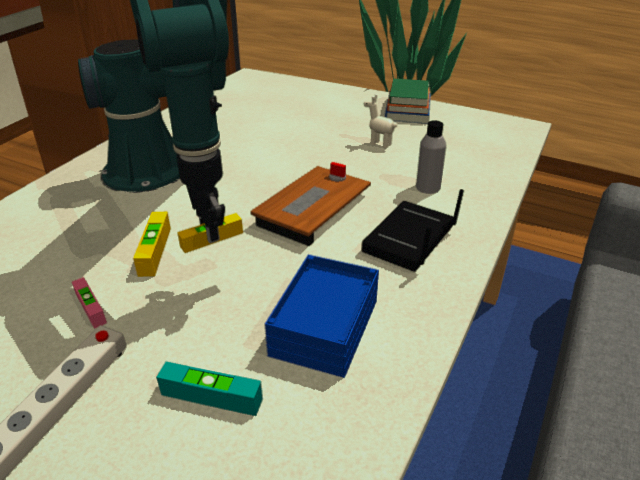

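>>> move_arm(
  targets=[
    [[280, -118, -4], [0, 0, -25]],
    [[280, -118, -4], [0, 0, -25]],
    [[280, -118, -4], [0, 0, -25]],
    [[280, -118, -4], [0, 0, -25]],
    [[280, -118, -4], [0, 0, -25]],
    [[280, -118, -4], [0, 0, -25]],
    [[280, -118, -4], [0, 0, -25]],
    [[280, -118, -4], [0, 0, -25]],
    [[280, -118, -4], [0, 0, -25]],
    [[280, -118, -4], [0, 0, -25]],
    [[280, -118, -4], [0, 0, -25]],
    [[280, -118, -4], [0, 0, -25]],
  ],
)

```text
time: 4.37
eef_pos: [0.5085, -0.0015, 0.1198]
orientation: [-3.141, 0.0, 1.487]
contact_force: [-0.1, -0.4, -0.6]
finger_gap: 0.29
```

```bash
python3 - <<'E'
from h import *
st();mv([.5095,0,.052],85)
E
```

```text
t 4.37 p [ 0.5085 -0.0015  0.1198] rpy [-1.7994e+02  2.0000e-02  8.5170e+01] F [-0.09 -0.42 -0.62] T [-0.011  0.038 -0.061] gap 24.7 j6 -0.05
shift [ 1.6  1.  67.8] turn [-0.1  0.   0.2]
```

>>> move_arm(
  targets=[
    [[1, 1, 25], [0, -2, 0]],
    [[1, 1, 50], [0, -2, 0]],
    [[1, 1, 60], [0, -2, 0]],
    [[1, 1, 60], [0, -2, 0]],
    [[1, 1, 64], [0, -2, 0]],
    [[1, 1, 67], [0, -2, 0]],
    [[1, 1, 67], [0, -2, 0]],
    [[1, 1, 67], [0, -2, 0]],
  ],
)

```text
time: 5.03
eef_pos: [0.5105, 0.0005, 0.054]
orientation: [3.14, 0.035, 1.488]
contact_force: [0.3, -0.7, -1.2]
finger_gap: 0.292
```

```bash
python3 - <<'E'
from h import *
st()
p,d=bot.snapshot("scene");cv2.imwrite("pics/s3.png",cv2.resize(p[130:260,220:400],None,fx=4.4,fy=4.4))
E
```

```text
t 5.03 p [5.105e-01 5.000e-04 5.400e-02] rpy [179.93   1.99  85.24] F [ 0.34 -0.65 -1.24] T [ 0.02   0.064 -0.024] gap 24.9 j6 0.01
```

View pics/s3.png

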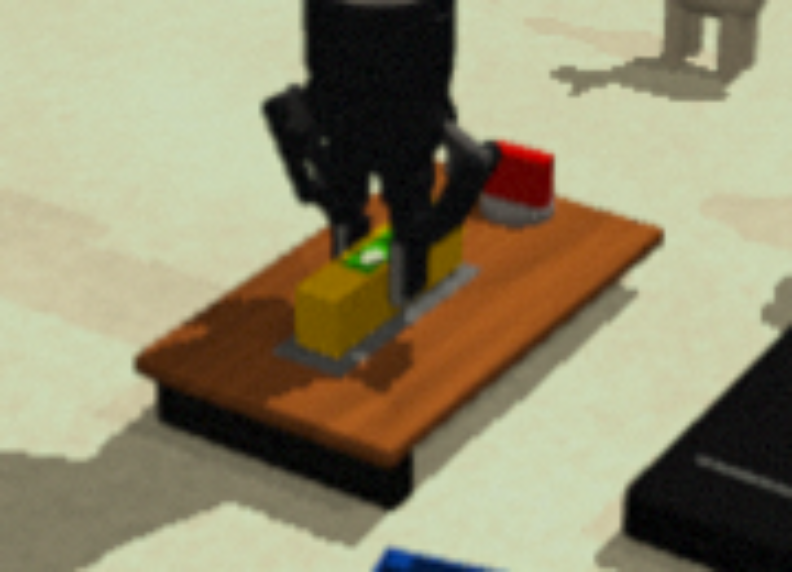

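The level hangs just above the grey pad, in line with it (crop 380,290). I lower it until it touches.

>>> move_arm(
  targets=[
    [[0, 0, 1], [0, 0, 0]],
    [[0, 0, 2], [0, 0, 0]],
    [[0, 0, 3], [0, 0, 0]],
    [[0, 0, 3], [0, 0, 0]],
  ],
)

```text
time: 5.42
eef_pos: [0.5098, 0.0008, 0.0503]
orientation: [-3.141, 0.035, 1.488]
contact_force: [-0.3, -0.3, -1.0]
finger_gap: 0.296
```

>>> move_arm(
  targets=[
    [[0, 0, 0.5], [0, 0, 0]],
    [[0, 0, 1], [0, 0, 0]],
    [[0, 0, 1.5], [0, 0, 0]],
    [[0, 0, 1.5], [0, 0, 0]],
  ],
)

```text
time: 5.75
eef_pos: [0.5099, 0.0009, 0.0498]
orientation: [3.141, 0.035, 1.488]
contact_force: [-3.2, 3.0, 10.9]
finger_gap: 0.294
```

>>> move_arm(
  targets=[
    [[0, 0, -0.7], [0, 0, 0]],
    [[0, 0, -0.7], [0, 0, 0]],
    [[0, 0, -0.7], [0, 0, 0]],
    [[0, 0, -0.7], [0, 0, 0]],
    [[0, 0, -0.7], [0, 0, 0]],
    [[0, 0, -0.7], [0, 0, 0]],
    [[0, 0, -0.7], [0, 0, 0]],
    [[0, 0, -0.7], [0, 0, 0]],
  ],
  claw=55,
)

```text
time: 6.42
eef_pos: [0.5099, 0.0006, 0.0494]
orientation: [-3.141, 0.035, 1.488]
contact_force: [0.1, -0.3, 0.6]
finger_gap: 0.645
```

>>> move_arm(
  targets=[
    [[0, 0, -20], [0, 0, 0]],
    [[0, 0, -50], [0, 0, 0]],
    [[0, 0, -80], [0, 0, 0]],
    [[0, 0, -90], [0, 2, 0]],
    [[0, 0, -90], [0, 2, 0]],
    [[0, 0, -90], [0, 2, 0]],
  ],
)

```text
time: 6.92
eef_pos: [0.5104, 0.0033, 0.1398]
orientation: [3.14, 0.001, 1.487]
contact_force: [0.2, -1.5, -1.0]
finger_gap: 0.644
```

```bash
python3 - <<'E'
from h import *
st()
p,d=bot.snapshot("scene");cv2.imwrite("pics/s4.png",cv2.resize(p[130:260,220:400],None,fx=4.4,fy=4.4))
print(slope("scene",p,d))
W=cloud("scene",d);H,S,V=cv2.split(cv2.cvtColor(p,cv2.COLOR_BGR2HSV))
m=(H>18)&(H<75)&(S>120)&(W[...,2]>.06)&(W[...,2]<.1)&(np.hypot(W[...,0]-.51,W[...,1])<.08)
Q=W[m];q=Q[:,:2]-Q[:,:2].mean(0);e=np.linalg.svd(q,full_matrices=0)[2][0];print(m.sum(),rect(Q[Q[:,2]>np.percentile(Q[:,2],95)-.01]),Q.mean(0).round(4),np.degrees(np.arctan2(e[1],e[0])))
mv([.521,.1395,.14],180)
E
```

```text
t 6.92 p [0.5104 0.0033 0.1398] rpy [1.7992e+02 3.0000e-02 8.5200e+01] F [ 0.23 -1.53 -0.96] T [ 0.047  0.053 -0.036] gap 55.0 j6 -0.04
(array([-0.03681754, -0.00675663,  0.03835319]), array([-0.00302801, -0.00435317, -0.00221   ]), np.int64(2315), np.float64(0.0022233389567231135))
452 ((511.753173828125, -0.2567901611328125), (121.74956512451172, 30.444856643676758), 85.81556701660156) [ 0.5136 -0.0075  0.0701] -95.19698718246465
shift [ 1.364e+02  1.000e-01 -1.200e+00] turn [ -0.1  -0.  -94.8]
```

View pics/s4.png

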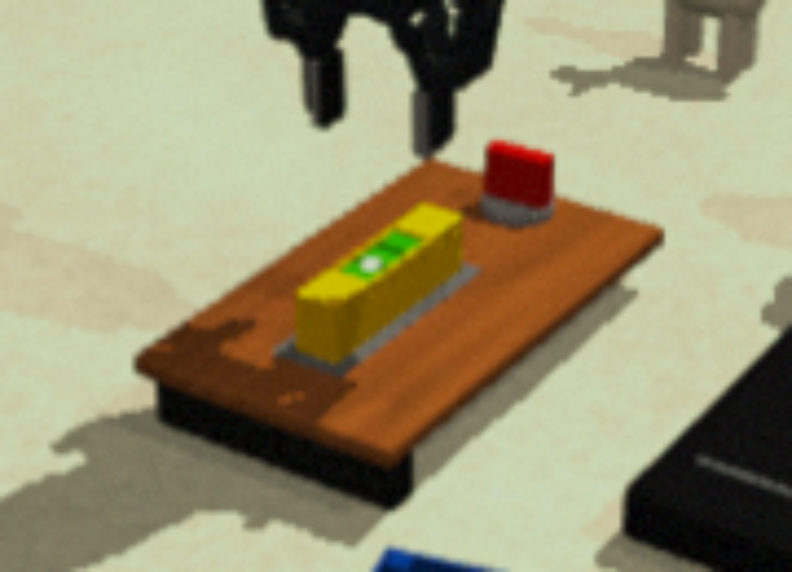

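The level lies on the pad, centred within about 2 mm and parallel to it. The bubble (crop 372,263) is off towards the -x end. The slope is about -0.036, so the knob needs about 1.85 rad (106°) clockwise. I move to the knob with yaw 180, so the last joint has range for the whole turn.

>>> move_arm(
  targets=[
    [[68, 0, 0], [0, 0, -47]],
    [[136, 0, 0], [0, 0, -95]],
    [[136, 0, 0], [0, 0, -95]],
    [[136, 0, 0], [0, 0, -95]],
    [[136, 0, 0], [0, 0, -95]],
    [[136, 0, 0], [0, 0, -95]],
    [[136, 0, 0], [0, 0, -95]],
    [[136, 0, 0], [0, 0, -95]],
    [[136, 0, 0], [0, 0, -95]],
    [[136, 0, 0], [0, 0, -95]],
    [[136, 0, 0], [0, 0, -95]],
    [[136, 0, 0], [0, 0, -95]],
  ],
)

```text
time: 7.97
eef_pos: [0.5199, 0.1392, 0.1374]
orientation: [-3.14, -0.003, 2.994]
contact_force: [0.3, -0.4, 0.2]
finger_gap: 0.642
```

>>> move_arm(
  targets=[
    [[0, 0, 0], [0, 0, -12]],
    [[0, 0, 0], [0, 0, -12]],
    [[0, 0, 0], [0, 0, -12]],
    [[0, 0, 0], [0, 0, -12]],
  ],
)

```text
time: 8.3
eef_pos: [0.5203, 0.1393, 0.138]
orientation: [-3.141, -0.003, -3.088]
contact_force: [-0.0, 0.4, 0.0]
finger_gap: 0.644
```

```bash
python3 - <<'E'
from h import *
st();mv([.521,.1395,.05],180)
p,d=bot.snapshot("scene");cv2.imwrite("pics/s5.png",cv2.resize(p[100:230,260:440],None,fx=4.4,fy=4.4))
E
```

```text
t 8.3 p [0.5203 0.1393 0.138 ] rpy [-1.7997e+02 -1.7000e-01 -1.7695e+02] F [-0.02  0.42  0.01] T [-0.016  0.014 -0.013] gap 55.0 j6 -1.49
shift [-1.   0.2 88. ] turn [-0.  -0.2  3. ]
```

View pics/s5.png

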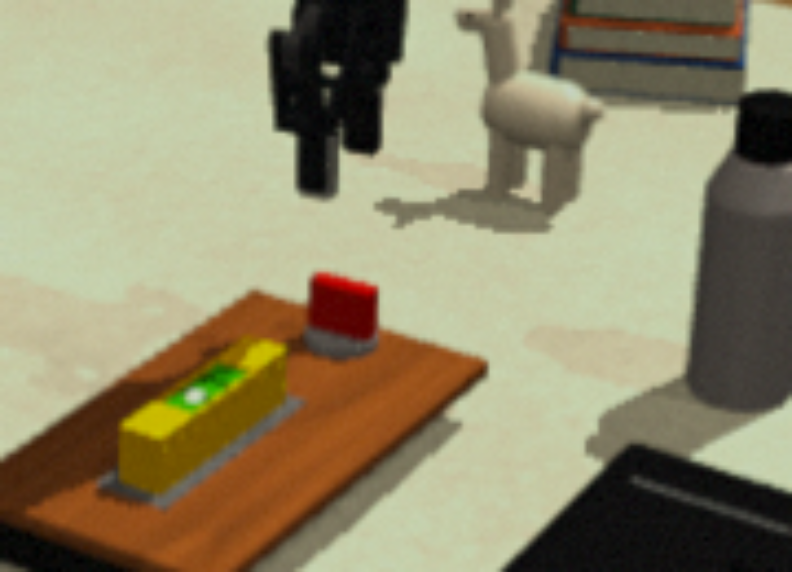

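>>> move_arm(
  targets=[
    [[-1, 0, 30], [0, 0, 2]],
    [[-1, 0, 55], [0, 0, 2]],
    [[-1, 0, 70], [0, 0, 2]],
    [[-1, 0, 80], [0, 0, 2]],
    [[-1, 0, 87], [0, 0, 2]],
    [[-1, 0, 87], [0, 0, 2]],
    [[-1, 0, 87], [0, 0, 2]],
  ],
)

```text
time: 8.93
eef_pos: [0.5226, 0.1395, 0.0526]
orientation: [3.142, -0.0, -3.121]
contact_force: [0.2, 0.5, 0.3]
finger_gap: 0.644
```

>>> move_arm(
  targets=[
    [[0, 0, 0], [0, 0, 0]],
    [[0, 0, 0], [0, 0, 0]],
    [[0, 0, 0], [0, 0, 0]],
    [[0, 0, 0], [0, 0, 0]],
    [[0, 0, 0], [0, 0, 0]],
    [[0, 0, 0], [0, 0, 0]],
    [[0, 0, 0], [0, 0, 0]],
    [[0, 0, 0], [0, 0, 0]],
    [[0, 0, 0], [0, 0, 0]],
    [[0, 0, 0], [0, 0, 0]],
  ],
  claw=0,
)

```text
time: 9.77
eef_pos: [0.5231, 0.1415, 0.0537]
orientation: [3.138, 0.002, -3.122]
contact_force: [-1.7, 10.6, 4.0]
finger_gap: 0.148
```

```bash
python3 - <<'E'
from h import *
st()
p,d=bot.snapshot("scene");cv2.imwrite("pics/s6.png",cv2.resize(p[100:230,260:440],None,fx=4.4,fy=4.4))
E
```

```text
t 9.77 p [0.5231 0.1415 0.0537] rpy [ 1.7982e+02  1.3000e-01 -1.7886e+02] F [-1.7  10.63  3.98] T [ 1.012  0.226 -0.026] gap 12.7 j6 -1.46
```

View pics/s6.png

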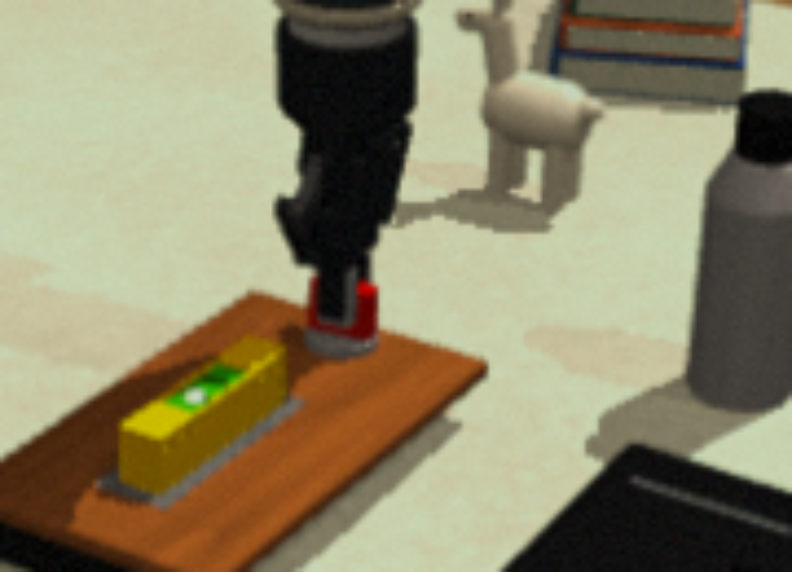

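>>> move_arm(
  targets=[
    [[0, 1, 0], [0, 0, 0]],
    [[0, 2, -0.5], [0, 0, 5]],
    [[0, 2, -1], [0, 0, 12]],
    [[0, 2, -1.6], [0, 0, 19]],
    [[0, 2, -2.2], [0, 0, 26]],
    [[0, 2, -2.8], [0, 0, 33]],
    [[0, 2, -3.3], [0, 0, 40]],
    [[0, 2, -3.9], [0, 0, 47]],
    [[0, 2, -4.4], [0, 0, 54]],
    [[0, 2, -5], [0, 0, 61]],
    [[0, 2, -5.5], [0, 0, 68]],
    [[0, 2, -6], [0, 0, 74]],
  ],
)

```text
time: 10.82
eef_pos: [0.5228, 0.1406, 0.0595]
orientation: [3.141, 0.002, 1.866]
contact_force: [-2.0, -3.1, 3.4]
finger_gap: 0.149
```

```bash
cat >> h.py <<'E'
def bub(p,n,tag=None):
    """pixels of vial (green) & bubble -> fraction along vial"""
    z=.042+.034
    a=np.array([np.cos(np.radians(85.2)),np.sin(np.radians(85.2)),0])
    c=np.array([.5105,.0005,z])
    u=pix(n,[c-a*.06,c+a*.06]);return u
E
python3 - <<'E'
from h import *
st()
p,d=bot.snapshot("scene");cv2.imwrite("pics/s7.png",cv2.resize(p[100:230,260:440],None,fx=4.4,fy=4.4))
print(slope("scene",p,d))
E
```

```text
t 10.82 p [0.5228 0.1406 0.0595] rpy [1.7995e+02 1.0000e-01 1.0693e+02] F [-2.   -3.12  3.43] T [-0.996  0.013  0.173] gap 12.7 j6 -0.16
(array([-0.01472614, -0.00721581,  0.04112031]), array([-0.00286661, -0.00421624, -0.00216842]), np.int64(2410), np.float64(0.002211156214837908))
```

View pics/s7.png

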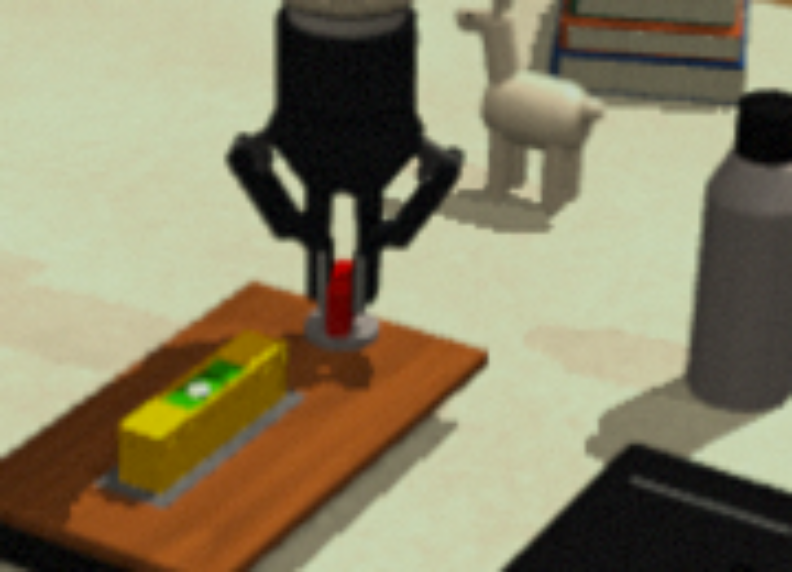

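The knob turned 74°; the plate slope is now about -0.012 relative to the shelf. I turn about 30° more.

>>> move_arm(
  targets=[
    [[0, 0, -0.5], [0, 0, 6]],
    [[0, 0, -1], [0, 0, 12]],
    [[0, 0, -1.5], [0, 0, 18]],
    [[0, 0, -2], [0, 0, 24]],
    [[0, 0, -2.5], [0, 0, 30]],
    [[0, 0, -2.5], [0, 0, 30]],
    [[0, 0, -2.5], [0, 0, 30]],
    [[0, 0, -2.5], [0, 0, 30]],
    [[0, 0, -2.5], [0, 0, 30]],
    [[0, 0, -2.5], [0, 0, 30]],
  ],
)

```text
time: 11.7
eef_pos: [0.5224, 0.1405, 0.0618]
orientation: [3.141, 0.001, 1.35]
contact_force: [-1.4, -5.3, 5.7]
finger_gap: 0.148
```

```bash
cat > meas.py <<'E'
from h import *
import sys
tag=sys.argv[1];K=4;ims={}
for n in("scene","top"):
    L=[bot.snapshot(n) for _ in range(K)]
    im=np.mean([l[0] for l in L],0);ims[n]=im
    sl=[slope(n,*l) for l in L]
    print(n,'slope rel',np.mean([s[0][0]-s[1][0] for s in sl]).round(4),'abs',np.mean([s[0][0] for s in sl]).round(4))
    # warp along level top: x along level (mm*8), y across
    a=np.array([np.cos(np.radians(85.2)),np.sin(np.radians(85.2)),0]);b=np.array([-a[1],a[0],0]);c=np.array([.5105,.0005,.042+.034])
    s=8;X,Y=np.meshgrid(np.arange(-40,40,1/s),np.arange(-22,22,1/s))
    q=pix(n,(c+X[...,None]*a/1000+Y[...,None]*b/1000).reshape(-1,3)).astype(np.float32)
    w=cv2.remap(im.astype(np.float32),q[:,0].reshape(X.shape),q[:,1].reshape(X.shape),cv2.INTER_CUBIC)
    cv2.imwrite(f"pics/w_{n}_{tag}.png",np.clip(w*1.5,0,255).astype(np.uint8)); np.save(f"pics/w_{n}_{tag}.npy",w)
    # profile of pale (blue+red vs green) along row through bubble
    B,G,R=[w[...,i] for i in range(3)]
    pale=np.minimum(B,R); r0=np.unravel_index(np.argmax(cv2.GaussianBlur(pale,(0,0),12)),pale.shape)
    m=pale>0.5*pale.max(); k,l=cv2.connectedComponents(m.astype(np.uint8)); 
    mm=l==l[r0] ; print(n,'bubble x,y mm',X[mm].mean().round(2),Y[mm].mean().round(2),'len',np.ptp(X[mm]))
    yy=Y[mm].mean(); band=abs(Y[:,0]-yy)<5
    g=G[band].mean(0)-0; gg=(G-R)[band].mean(0)
    vial=X[0][gg>0.5*np.percentile(gg,90)]; print('vial extent',vial.min(),vial.max(),'mid',(vial.min()+vial.max())/2)
    xs=X[0]; dark=(R+G+B)[band].mean(0)
    for side in(-1,1):
        k=(xs*side>5)&(xs*side<14.5) if True else 0
        print('dark line',xs[k][np.argmin(dark[k])],end=' ')
    print()
E
python3 meas.py a; python3 -c "
from h import *
st()"
python3 - <<'E'
import cv2,numpy as np
cv2.imwrite('pics/wa.png',np.vstack([cv2.imread(f'pics/w_{n}_a.png') for n in('scene','top')])[:600])
E
```

```text
scene slope rel -0.0016 abs -0.0045
scene bubble x,y mm -2.43 -0.89 len 14.5
vial extent -25.5 23.625 mid -0.9375
dark line -13.0 dark line 10.875 
top slope rel -0.0049 abs -0.0045
top bubble x,y mm -0.36 1.44 len 15.5
vial extent -26.75 27.5 mid 0.375
dark line -9.875 dark line 10.875 
t 12.1 p [0.5224 0.1405 0.0618] rpy [1.7996e+02 6.0000e-02 7.7380e+01] F [-1.45 -5.37  6.69] T [-1.063  0.135 -0.079] gap 13.0 j6 0.36
```

View pics/wa.png

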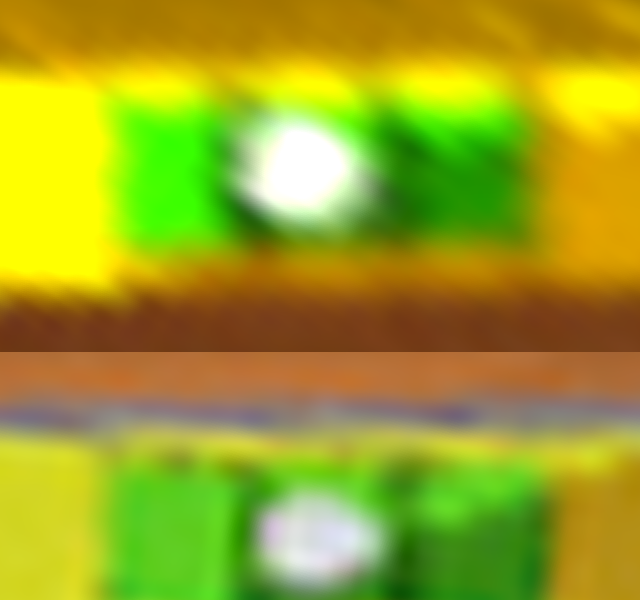

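The bubble is still about 1.2 mm short towards -x. Depth slope (-0.0045) and both views agree roughly, so I turn about 12° more.

>>> move_arm(
  targets=[
    [[0, 0, -0.5], [0, 0, 5]],
    [[0, 0, -1], [0, 0, 10]],
    [[0, 0, -1], [0, 0, 12]],
    [[0, 0, -1], [0, 0, 12]],
    [[0, 0, -1], [0, 0, 12]],
    [[0, 0, -1], [0, 0, 12]],
    [[0, 0, -1], [0, 0, 12]],
    [[0, 0, -1], [0, 0, 12]],
    [[0, 0, -1], [0, 0, 12]],
  ],
)

```text
time: 12.85
eef_pos: [0.5223, 0.1404, 0.0627]
orientation: [3.141, 0.001, 1.141]
contact_force: [-1.9, -5.5, 5.2]
finger_gap: 0.148
```

>>> move_arm(
  targets=[
    [[0, 0, 0], [0, 0, 0]],
    [[0, 0, 0], [0, 0, 0]],
    [[0, 0, 0], [0, 0, 0]],
    [[0, 0, 0], [0, 0, 0]],
    [[0, 0, 0], [0, 0, 0]],
    [[0, 0, 0], [0, 0, 0]],
    [[0, 0, 0], [0, 0, 0]],
  ],
  claw=40,
)

```text
time: 13.43
eef_pos: [0.5223, 0.1415, 0.0619]
orientation: [-3.141, -0.0, 1.138]
contact_force: [-0.6, -0.9, 0.0]
finger_gap: 0.47
```

>>> move_arm(
  targets=[
    [[0, 0, -30], [0, 0, 0]],
    [[0, 0, -65], [0, 0, 0]],
    [[0, 0, -100], [0, 0, 0]],
    [[0, 0, -100], [0, 0, 0]],
    [[0, 0, -100], [0, 0, 0]],
    [[0, 0, -100], [0, 0, 0]],
  ],
  claw=40,
)

```text
time: 13.93
eef_pos: [0.5221, 0.1414, 0.1618]
orientation: [-3.142, -0.0, 1.138]
contact_force: [-0.1, -0.1, -0.3]
finger_gap: 0.467
```

```bash
python3 meas.py b
python3 - <<'E'
from h import *
st()
cv2.imwrite('pics/wb.png',np.vstack([cv2.imread(f'pics/w_{n}_b.png')[:300] for n in('scene','top')]))
p,d=bot.snapshot("scene");cv2.imwrite("pics/s8.png",cv2.resize(p[100:250,240:440],None,fx=4,fy=4))
E
```

```text
scene slope rel 0.0025 abs -0.0004
scene bubble x,y mm -0.63 -0.81 len 15.125
vial extent -25.375 23.25 mid -1.0625
dark line -11.875 dark line 12.75 
top slope rel 0.0002 abs 0.0006
top bubble x,y mm 0.78 1.75 len 15.25
vial extent -26.875 27.0 mid 0.0625
dark line -9.625 dark line 11.125 
t 14.33 p [0.522  0.1413 0.1613] rpy [-1.7993e+02  3.0000e-02  6.5200e+01] F [-0.86 -0.18  0.18] T [ 0.025  0.024 -0.026] gap 39.9 j6 0.57
```

View pics/wb.png

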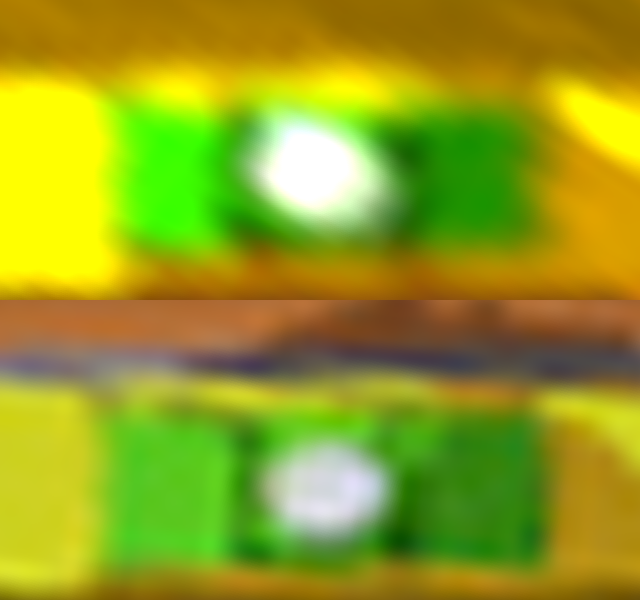

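View pics/s8.png

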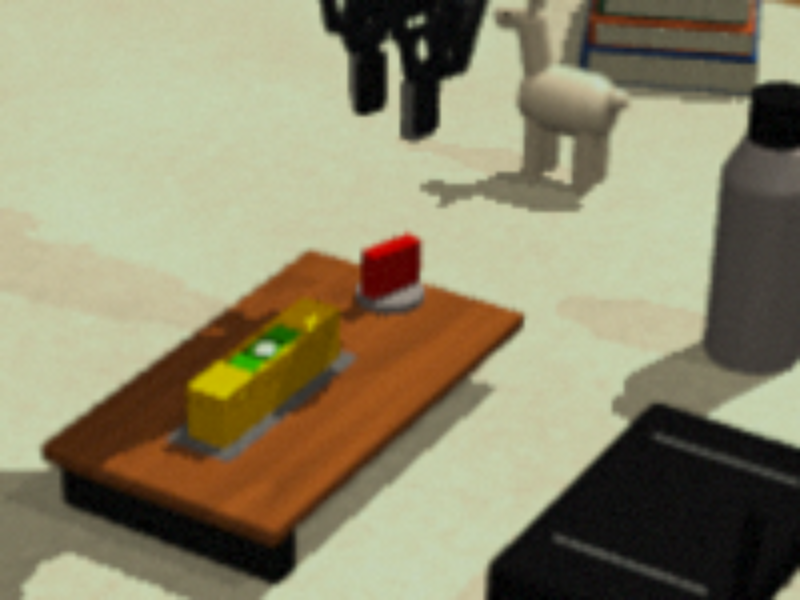

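The bubble is about 0.5 mm from the middle and the slope about 0.001. The level is still straight on the pad and the knob is released. Now I shut the fingers and go over the level's centre.

```bash
python3 - <<'E'
from h import *
mv([.5105,0.0005,.11],85)
E
```

```text
shift [-132.7   48.6   51.5] turn [ -0.1   0.  -19.8]
```

>>> move_arm(
  targets=[
    [[-33, 12, 0], [0, 0, -5]],
    [[-66, 24, 0], [0, 0, -10]],
    [[-100, 36, 0], [0, 0, -15]],
    [[-133, 49, 0], [0, 0, -20]],
    [[-133, 49, 0], [0, 0, -20]],
    [[-133, 49, 0], [0, 0, -20]],
    [[-133, 49, 20], [0, 0, -20]],
    [[-133, 49, 40], [0, 0, -20]],
    [[-133, 49, 51], [0, 0, -20]],
    [[-133, 49, 51], [0, 0, -20]],
    [[-133, 49, 51], [0, 0, -20]],
    [[-133, 49, 51], [0, 0, -20]],
  ],
  claw=0,
)

```text
time: 15.38
eef_pos: [0.5117, 0.0008, 0.1115]
orientation: [3.141, -0.0, 1.488]
contact_force: [-1.0, -0.1, 0.4]
finger_gap: -0.001
```

```bash
python3 - <<'E'
from h import *
st();mv([.5105,0.0005,.085],85)
E
```

```text
t 15.38 p [0.5117 0.0008 0.1115] rpy [ 1.7995e+02 -1.0000e-02  8.5230e+01] F [-1.01 -0.09  0.36] T [-0.001 -0.022 -0.08 ] gap -0.1 j6 -0.05
shift [-0.4 -1.2 26.5] turn [ 0.  -0.   0.2]
```

>>> move_arm(
  targets=[
    [[0, -1, 10], [0, 0, 0]],
    [[0, -1, 18], [0, 0, 0]],
    [[0, -1, 24], [0, 0, 0]],
    [[0, -1, 26], [0, 0, 0]],
    [[0, -1, 27], [0, 0, 0]],
    [[0, -1, 27], [0, 0, 0]],
    [[0, -1, 27], [0, 0, 0]],
  ],
)

```text
time: 15.97
eef_pos: [0.5102, 0.0001, 0.084]
orientation: [3.142, -0.0, 1.487]
contact_force: [-0.9, 0.6, 0.3]
finger_gap: -0.001
```

>>> move_arm(
  targets=[
    [[0, 0, 0.5], [0, 0, 0]],
    [[0, 0, 1], [0, 0, 0]],
    [[0, 0, 1.5], [0, 0, 0]],
    [[0, 0, 2], [0, 0, 0]],
    [[0, 0, 2], [0, 0, 0]],
    [[0, 0, 2], [0, 0, 0]],
  ],
)

```text
time: 16.47
eef_pos: [0.51, 0.0002, 0.082]
orientation: [-3.142, -0.0, 1.487]
contact_force: [-0.1, -0.4, 0.1]
finger_gap: 0.002
```

>>> move_arm(
  targets=[
    [[0, 0, 0.3], [0, 0, 0]],
    [[0, 0, 0.6], [0, 0, 0]],
    [[0, 0, 1], [0, 0, 0]],
    [[0, 0, 1], [0, 0, 0]],
    [[0, 0, 1], [0, 0, 0]],
  ],
)

```text
time: 16.88
eef_pos: [0.51, 0.0002, 0.0809]
orientation: [-3.141, -0.0, 1.487]
contact_force: [0.0, 0.0, 0.8]
finger_gap: -0.003
```

>>> move_arm(
  targets=[
    [[0, 0, 0.3], [0, 0, 0]],
    [[0, 0, 0.6], [0, 0, 0]],
    [[0, 0, 0.6], [0, 0, 0]],
    [[0, 0, 0.6], [0, 0, 0]],
  ],
)

```text
time: 17.22
eef_pos: [0.51, 0.0002, 0.0804]
orientation: [-3.142, -0.0, 1.487]
contact_force: [-0.5, -0.7, 0.1]
finger_gap: 0.001
```

>>> move_arm(
  targets=[
    [[0, 0, 0.4], [0, 0, 0]],
    [[0, 0, 0.8], [0, 0, 0]],
    [[0, 0, 0.8], [0, 0, 0]],
    [[0, 0, 0.8], [0, 0, 0]],
  ],
)

```text
time: 17.55
eef_pos: [0.5101, 0.0002, 0.08]
orientation: [3.141, -0.0, 1.487]
contact_force: [-1.1, 0.6, 4.9]
finger_gap: -0.002
```

>>> move_arm(
  targets=[
    [[0, 0, 0.2], [0, 0, 0]],
    [[0, 0, 0.4], [0, 0, 0]],
    [[0, 0, 0.4], [0, 0, 0]],
    [[0, 0, 0.4], [0, 0, 0]],
    [[0, 0, 0.4], [0, 0, 0]],
  ],
)

```text
time: 17.97
eef_pos: [0.5102, 0.0002, 0.0799]
orientation: [3.141, -0.0, 1.487]
contact_force: [-1.9, 0.9, 8.8]
finger_gap: -0.002
```

```bash
python3 meas.py c
python3 - <<'E'
from h import *
F=[]
for _ in range(6):
    p,d=bot.snapshot("scene");F.append(bot.sense()['contact_force'][2])
print(np.round(F,1));st()
cv2.imwrite("pics/s9.png",cv2.resize(p[130:260,220:400],None,fx=4.4,fy=4.4))
p,d=bot.snapshot("top");cv2.imwrite("pics/t9.png",p)
E
```

```text
scene slope rel 0.0031 abs 0.0001
scene bubble x,y mm 7.34 10.58 len 42.0
vial extent 21.5 28.875 mid 25.1875
dark line -9.25 dark line 14.375 
top slope rel -0.0 abs 0.0003
top bubble x,y mm 29.19 9.11 len 25.375
vial extent -21.375 28.625 mid 3.625
dark line -5.125 dark line 6.875 
[9.2 9.  8.8 8.2 9.2 9. ]
t 18.67 p [5.102e-01 2.000e-04 7.990e-02] rpy [179.97  -0.    85.21] F [-2.1   0.19  9.  ] T [0.056 0.327 0.043] gap -0.0 j6 -0.05
```

View pics/s9.png

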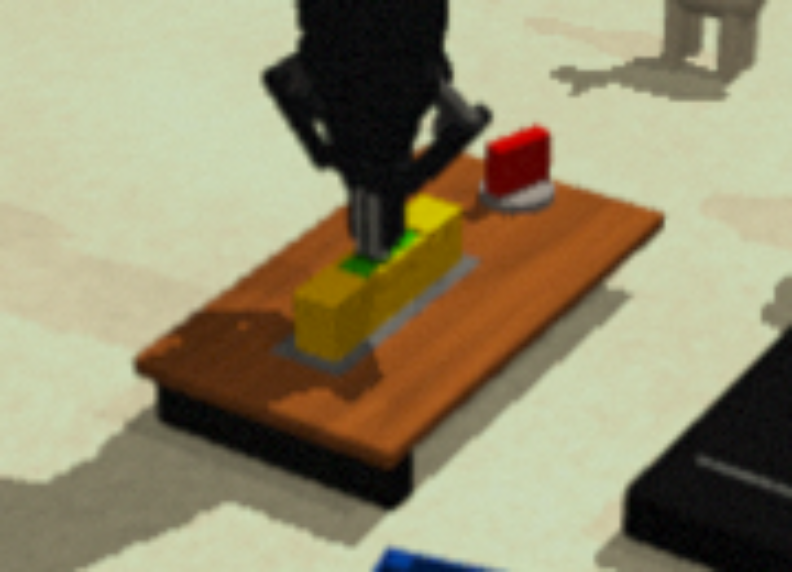

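View pics/t9.png

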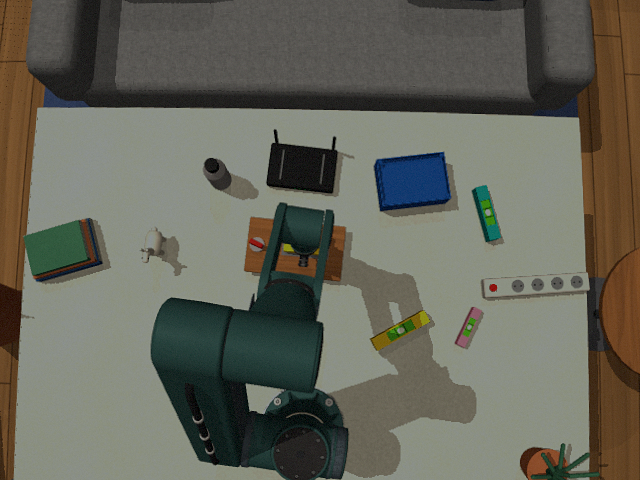

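The shut fingers press the middle of the level (crop 378,245) with a steady 9 N. The slope is still about 0, and the router (302,166), trays (412,181), bottle (215,172) and llama (153,244) have not moved. I hand in.

```bash
python3 -c "
from station import bot
print(bot.sign_off())"
```

```text
the job is handed in; nothing more can be done
None
```

I laid the small yellow level lengthwise on the grey pad and let go of it. I then turned the red knob about 116° clockwise, released it, and pressed the level's middle with shut fingers. I handed in while still pressing, at about 18.7 s of the 72 s allowed; no verdict was reported.

- **Bubble and slope:** before pressing, the bubble was 0.4 mm (scene camera) and 0.7 mm (top camera) from the middle, against a limit of 2.5 mm. While pressing, the plate slope read 0.000 (top) and 0.003 rad (scene) relative to the shelf, against 0.0125. These two readings disagree by about 0.003 rad, as they did throughout.
- **Press and position:** the fingers pressed with a steady 8 to 9 N, slightly under the 10 N asked. The level's centre was within about 2 mm of the pad's centre before the knob was turned. In the last picture it still lay straight on the pad.
- **Other objects:** the router, trays, bottle and llama looked unmoved in the last top picture.
- **Not checked:** the fingers covered the vial while pressing, so the bubble itself could not be read at the end. Only the plate slope showed that it was still centred.

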